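Free the middle board from under the candle

TASK

The finished candle decoration stands on two boards, and the narrow one in the middle is needed for the next decoration. Lift the candle decoration off and stand it on the bare table, take the narrow board out and lay it flat in the middle of the green cutting mat, then stand the decoration back on the centre of the wide bottom board, which stays where it is. Set things down upright rather than dropping or tipping them.

Things in the scene. Friction and masses are not known exactly. Their poses are not given: they have to be found in the camera images.
- decoration: the finished decoration on top: a round log slice 108 mm across, 18 mm thick; on its centre, glued upright, a white candle 38 mm across and 75 mm tall, and two pine cones 27 mm across, 42 mm tall, glued 40 mm from the centre along +x and -x, so the candle's +y and -y sides are free. One rigid piece, 0.2 to 0.3 kg, 93 mm tall. Origin: centre of its underside; z up
- middle_board: the narrow board in the middle of the candle's stack: pale wood, dark bark on its long edges, 130 mm long (its x), 48 wide (its y), 22 thick, 0.1 kg, loose, flat on the bottom board, roughly centred and parallel. Origin: centre of its underside; z up. A like board in another stack at the table's far edge, under pine cones without a candle, is not meant
- bottom_board: the wide bottom board of the candle's stack: same wood, 160 mm long (its x) by 120 mm wide (its y) by 20 mm thick, about 0.28 kg, loose on the table. Origin: centre of its underside, at table height; z up
- mat: the green cutting mat, 210 by 210 by 3 mm, fixed flat on the table on the robot's other side from the candle's stack. Origin: centre of its underside, at table height. Halfway between mat and stack the table is bare, with room for the decoration. Bystanders (second stack, jar, glue bottle, under 0.13 m tall) stand at the far edge, beyond x = 0.68 m

How it is judged (in metres and radians):
On the way, in this order (a step that is already met when the one before it is completed fails the run):
1. the decoration stands upright on the table, clear of its stack and let go (horizontal distance between decoration and bottom_board above 0.12 m and height (world z) of decoration between -0.003 and 0.008 m and angle between decoration's own z axis and vertical below 0.12 rad and linear speed of decoration below 0.03 m/s and contact force between the fingers and decoration below 0.1 N), for 0.2 s.
2. the narrow board lies flat in the middle of the mat, let go, with the decoration still standing aside (all of step 1 and horizontal distance between middle_board and mat below 0.04 m and z of middle_board in the frame of mat between -0.002 and 0.008 m and angle between middle_board's own z axis and vertical below 0.12 rad and contact force between the fingers and middle_board below 0.1 N and linear speed of middle_board below 0.03 m/s), for 0.2 s.
At the end, for the whole second after the job is handed in: the narrow board lies flat on the mat, its centre within 40 mm of the mat's; the decoration stands upright directly on the bottom board, its centre within 20 mm of the board's; the bottom board is within 30 mm of where it was; all released and at rest (horizontal distance between middle_board and mat below 0.04 m and z of middle_board in the frame of mat between -0.002 and 0.008 m and angle between each of middle_board, decoration's own z axis and vertical below 0.12 rad and contact force between the fingers and middle_board below 0.1 N and linear speed of each of middle_board, decoration below 0.03 m/s and horizontal distance between decoration and bottom_board below 0.02 m and z of decoration in the frame of bottom_board between 0.016 and 0.025 m and contact force between the fingers and decoration below 0.1 N and distance of bottom_board from where it was at the start of the episode below 0.03 m and angle between bottom_board's own z axis and vertical below 0.1 rad); the robot touches nothing.
It fails at once if the decoration is tipped over (more than 35 degrees) (angle between decoration's own z axis and vertical above 0.6 rad).
It fails at once if the decoration is dropped (falls freely faster than 0.6 m/s) (linear speed of decoration above 0.6 m/s and contact force between the fingers and decoration below 0.02 N).
It fails at once if the narrow board is dropped (falls freely faster than 0.6 m/s) (linear speed of middle_board above 0.6 m/s and contact force between the fingers and middle_board below 0.02 N).
It also fails if it takes over 72 s, if anything falls off the work surface, if the arm or the gripper's body presses on something with over 40 N, if the wrist force passes 120 N, or if a joint passes its speed limit or range.

ROBOT

A 6-joint arm with a two-finger parallel gripper is mounted at the origin on the work surface. World frame = base frame: x ahead of the robot, y to its left, z up, the work surface at z = 0. Lengths are in m, angles in degrees, forces in N, time in s.
With the tool pointing down it reaches from about 0.375 to 0.75 m from the base axis. Payload 9 kg.
Tool frame: the origin (TCP) lies where the fingers leave the gripper's body, on its centre line; the fingertips stand 73 mm ahead of it and the grasp point (between the pads) lies 54 mm ahead of it (robot.tip_reach is the distance from the TCP to the fingertips, in m); z points along the fingers, y is the line along which they close (so a half turn about z gives the same grasp; the last joint's range is limited). The gripper opens to 85 mm and grips with 20 to 120 N. Pads are 22 mm wide; open, the fingers measure 114 mm over their backs; the gripper's body (76 mm by 85 mm) begins 54 mm behind the grasp point. The pads swing forward as they close: fully open they stand 13 mm farther back than shut.
Start: joints at [53.13, 5.964, 5.575, 89.605, 0, 77.527], TCP at [0.248, 0.546, 0.304] pointing down, gripper open.
Joint ranges: [-171.21, 171.21], [-48.23, 106.86], [-62.78, 66.21], [-105.2, 120.99], [-86.42, 89.51], [-180, 180]. Speed limits (degrees/s): [127.2, 127.2, 147.25, 180, 180, 180].

INTERFACE

Orientations are given as [roll, pitch, yaw] about the fixed x, y, z axes, in that order (R = Rz(yaw) Ry(pitch) Rx(roll)).
In Python, from plant import robot gives the robot as it stands. Calls block until the motion is done:
- robot.move_pose(position, orientation): joint-space move of the TCP to a pose.
- robot.line_to(position, vel=0.15, rotation=None, guard=None): straight line of the TCP; rotation=None keeps the orientation; vel is the mean speed in m/s. With guard (N) it stops when the force on the tool has changed by that much, and returns True; else False.
- robot.goto_joints(angles): joint-space move.
- robot.set_gripper(opening): finger opening in m; the grip force is fixed at half the most; returns when the fingers have stopped.
- robot.pause(seconds).
- robot.ik(position, orientation): joint angles nearest the present ones, or None.
- robot.observe(): the state.
- robot.grab_frame(name): name is "side" or "top"; returns the picture (480x640x3 uint8, blue, green, red); there is no depth.
- robot.get_calibration(name): a dict with "vertical_fov" (degrees; the focal length in pixels is half the picture's height over the tangent of half this angle, whatever the lens; pixels are square), "cx", "cy" (the principal point, pixels), "k1" (the pictures are not rectified: a ray, as slopes to the right and down, at radius r is drawn at 1 + k1 r^2 times it, then the intrinsics apply), "rvec" (rotation vector, rad) and "tvec" (3), from world to camera coordinates, as OpenCV has them. Camera axes: x right, y down, z forward; pixel columns grow to the right and rows downward; lengths in m; the calibration is good to about 2 mm. A picture is of the moment at which its call begins. get_calibration takes no time and is no camera call.
A pose or a line that the arm cannot do raises robot.IKError and nothing moves.
- robot.job_done(): hands the job in; it is judged then, once.
The state is a dict: "time": time; "q": joint angles; "qvel": joint speeds; "joint_torque": joint torques, N m; "tool_pos": TCP position; "tcp_rot": TCP orientation; "ft_force": force on the tool from outside, world axes, zero at the start; "torque": the same for the moment, N m; "gripper_width": finger opening in m; "gripper_force": force on a finger pad.
Only numpy, scipy, OpenCV 4.12 (cv2) and the standard library are available. Lean on these libraries where they do the work, as an engineer would, in place of code of your own. Each camera call takes 0.05 s, during which the arm holds its last target. There are 200 camera calls.

## Working session

There is one attempt and no reset: what is moved stays moved. The work goes in short steps, each a Python script; the robot and the scene stay as the last script left them, time stands still between calls to the robot, and variables do not carry over. Pictures are saved under pics/ and viewed, at most 10 in all, crops included, and the job is handed in when it is done.

```bash
mkdir -p pics; ls
python3 - <<'E'
from plant import robot
import cv2
for n in("side","top"):
    cv2.imwrite(f"pics/{n}0.png",robot.grab_frame(n)); print(n,robot.get_calibration(n))
o=robot.observe();print(o["time"],o["tool_pos"],o["tcp_rot"],o["gripper_width"],robot.tip_reach)
E
```

```text
pics
side {'vertical_fov': 57.24509527543881, 'cx': 320.6272260862827, 'cy': 242.84021641843933, 'k1': -0.04648630771570129, 'rvec': array([ 2.19683629, -0.13658772,  0.09654003]), 'tvec': array([-0.51825636,  0.09440793,  0.88604364])}
top {'vertical_fov': 57.049575362645925, 'cx': 325.17942839691364, 'cy': 236.86427410674548, 'k1': 0.019581661293824187, 'rvec': array([ 2.14680014, -2.18324866,  0.0408386 ]), 'tvec': array([0.03659345, 0.50791198, 0.79432994])}
0.1 [0.24769194 0.54624849 0.30320434] [-1.79931895e+02 -1.52885476e-02  1.55602171e+02] 0.08521389392444635 0.0726
```

View pics/top0.png

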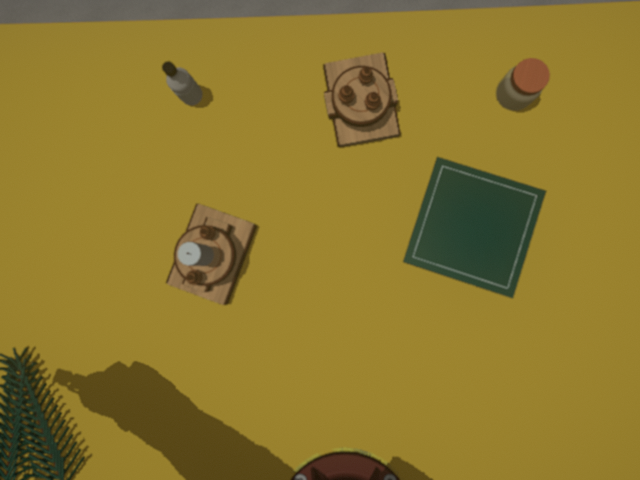

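View pics/side0.png

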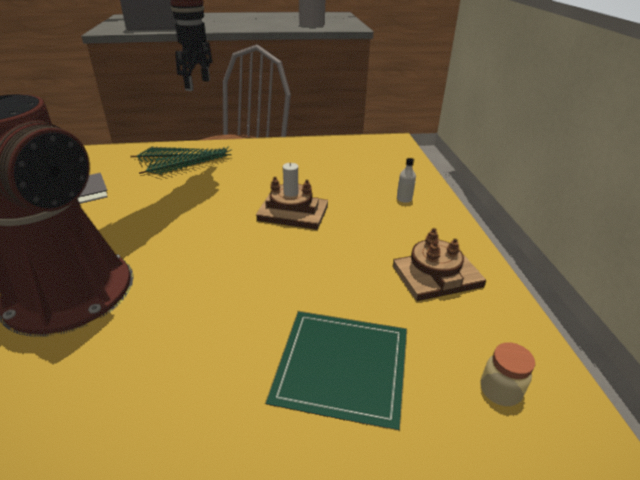

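Top view: candle stack near (212,254), with its board corners at about (197,205), (257,226), (228,303) and (167,283). The candle top is near (190,253), the cones near (208,232) and (196,277), and the mat near (475,227). In the side view the stack is near (292,200). Next I'll measure these by mask and ray.

```bash
cat > h.py <<'E'
import numpy as np, cv2
from plant import robot
def cam(n):
    c=robot.get_calibration(n); R=cv2.Rodrigues(c["rvec"])[0]; f=240/np.tan(np.radians(c["vertical_fov"]/2))
    return c,R,f
def ray(n,p):
    c,R,f=cam(n); d=(np.array(p,float)-[c["cx"],c["cy"]])/f; u=d.copy()
    for _ in range(20): u=d/(1+c["k1"]*(u@u))
    return -R.T@c["tvec"], R.T@np.array([u[0],u[1],1])
def onz(n,p,z):
    o,d=ray(n,p); return (o+d*(z-o[2])/d[2])[:2]
def two(p_top,p_side):
    (a,u),(b,v)=ray("top",p_top),ray("side",p_side)
    s,t=np.linalg.lstsq(np.c_[u,-v],b-a,rcond=None)[0]
    return (a+s*u+b+t*v)/2, np.linalg.norm(a+s*u-b-t*v)
def proj(n,P):
    c,R,f=cam(n); q=R@np.array(P)+c["tvec"]; u=q[:2]/q[2]; return u*(1+c["k1"]*(u@u))*f+[c["cx"],c["cy"]]
E
python3 - <<'E'
from h import *
im=cv2.imread("pics/top0.png"); sd=cv2.imread("pics/side0.png")
hsv=cv2.cvtColor(im,cv2.COLOR_BGR2HSV)
print("tbl",hsv[250,330],"mat",hsv[227,475],"board",hsv[290,222],hsv[215,205],"candle",hsv[253,188],"disc",hsv[265,218])
def comp(m,box):
    k=np.zeros_like(m);x0,y0,x1,y1=box;k[y0:y1,x0:x1]=m[y0:y1,x0:x1]
    return max(cv2.findContours(k,cv2.RETR_EXTERNAL,cv2.CHAIN_APPROX_NONE)[0],key=cv2.contourArea)
m=cv2.inRange(hsv,(50,40,0),(95,255,120))
c=comp(m,(380,130,570,320)); w=np.array([onz("top",p[0],.003) for p in c],np.float32)
r=cv2.minAreaRect(w); print("mat",r)
t=hsv[250,330].astype(int)
m=((abs(hsv[...,0].astype(int)-t[0])>3)|(hsv[...,1]<t[1]-40)).astype(np.uint8)*255
c=comp(m,(140,180,280,325)); w=np.array([onz("top",p[0],.02) for p in c],np.float32)
r=cv2.minAreaRect(w);print("stack",r,cv2.boxPoints(r).round(3).tolist())
for p in[(197,205),(257,226),(228,303),(167,283)]: print(onz("top",p,.02))
m=cv2.inRange(hsv,(0,0,110),(180,75,255)); c=comp(m,(150,230,240,280))
(cx,cy),rr=cv2.minEnclosingCircle(c);print("candle px",cx,cy,rr,onz("top",(cx,cy),.135))
z=np.hstack([cv2.resize(im[190:315,150:275],(400,400),interpolation=3),cv2.resize(sd[150:240,245:335],(400,400),interpolation=3)])
cv2.imwrite("pics/crop0.png",z)
E
```

```text
tbl [ 23 179 158] mat [ 72 102  65] board [ 17 119 139] [ 17 121 143] candle [ 22  25 113] disc [ 17 134  84]
mat ((0.5249720811843872, -0.24777568876743317), (0.20470568537712097, 0.20483721792697906), 70.61913299560547)
stack ((0.4827238619327545, 0.24389776587486267), (0.1277332454919815, 0.15973250567913055), 69.14553833007812) [[0.38499999046325684, 0.21299999952316284], [0.5350000262260437, 0.15600000321865082], [0.5799999833106995, 0.2750000059604645], [0.4309999942779541, 0.3319999873638153]]
[0.57256091 0.26695391]
[0.53096214 0.15433311]
[0.39000936 0.20831818]
[0.42826681 0.3218837 ]
candle px 188.88235473632812 253.11764526367188 12.370532989501953 [0.4777602  0.24139137]
```

View pics/crop0.png

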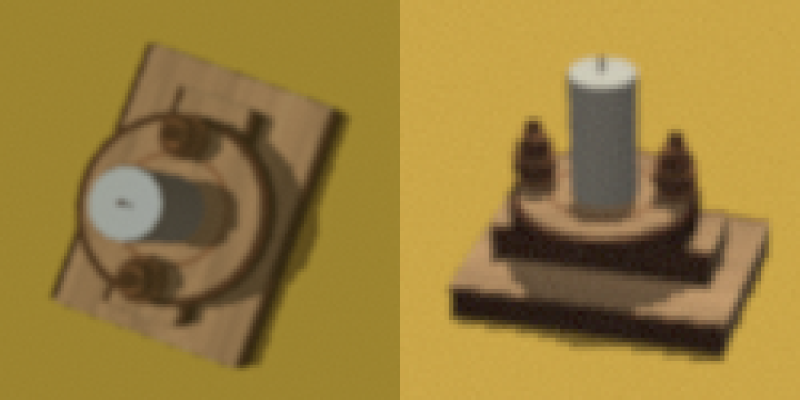

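The crop shows the candle top at crop (125,203) in the top half and (603,72) in the side half. The cones lie along the board's long axis, so the candle's flanks are clear. I'll triangulate the candle top, check it, then grasp.

```bash
cat >> h.py <<'E'
def st(tag=""):
    o=robot.observe(); print(tag,round(o["time"],2),np.round(o["tool_pos"],4),"w",round(o["gripper_width"],4),"gf",round(o["gripper_force"],1),"ft",np.round(o["ft_force"],1))
E
python3 - <<'E'
from h import *
T=lambda x,y:((x+.5)/3.2-.5+150,(y+.5)/3.2-.5+190)
S=lambda x,y:((x+.5-400)*.225-.5+245,(y+.5)*.225-.5+150)
P,e=two(T(125,203),S(603,72)); print("candle top",P,e, onz("top",T(125,203),.135))
C=[onz("top",T(*p),.02) for p in[(150,43),(335,107),(240,366),(53,297)]]
print(np.round(C,4),"centre",np.mean(C,0),[np.linalg.norm(C[i]-C[i-1]).round(4) for i in range(4)])
d=C[3]-C[0]+C[2]-C[1]; print("board psi",np.degrees(np.arctan2(d[1],d[0])))
M=[onz("top",T(*p),.042) for p in[(182,90),(105,298)]]; d=M[1]-M[0];print("mid edge",M,np.linalg.norm(d),np.degrees(np.arctan2(d[1],d[0])))
K=[onz("top",T(*p),.1) for p in[(180,130),(135,272)]]; d=K[1]-K[0];print("cones",np.mean(K,0),np.linalg.norm(d),np.degrees(np.arctan2(d[1],d[0])))
a,b=two(T(182,128),S(532,122)),two(T(135,272),S(677,135)); print(a,b)
E
```

```text
candle top [0.47855941 0.24199505 0.13392995] 0.0014202805862110804 [0.47780282 0.24165451]
[[0.5762 0.2679]
 [0.5365 0.1593]
 [0.3882 0.2145]
 [0.4293 0.3234]] centre [0.48253546 0.24124435] [np.float64(0.157), np.float64(0.1156), np.float64(0.1582), np.float64(0.1163)]
board psi 159.4391890142933
mid edge [array([0.54542123, 0.24208502]), array([0.42873244, 0.28504931])] 0.12434710636257365 159.7865174498447
cones [0.48021774 0.23672646] 0.07737154757920504 162.53535782941196
(array([0.47714364, 0.21410118, 0.12476144]), np.float64(0.07688414968490921)) (array([0.4812811 , 0.243236  , 0.09759615]), np.float64(0.07675969994471593))
```

Run:
```python
from h import *
R=[180,0,161]; x,y=.478,.2415
robot.move_pose([x,y,.29],R); st("above")
print(robot.line_to([x,y,.167],vel=.1,guard=8)); st("down")
robot.set_gripper(0.03); st("grip")
robot.line_to([x,y,.175],vel=.04); robot.line_to([x,y,.24],vel=.1); st("lift")
cv2.imwrite("pics/lift.png",robot.grab_frame("side")[60:300,150:470])
```

```text
above 1.52 [0.4777 0.2422 0.2901] w 0.0858 gf 0.0 ft [-0.2 -0.2 -0.3]
False
down 2.91 [0.4784 0.2416 0.1678] w 0.0852 gf 0.0 ft [-0.6  0.7  0.3]
grip 3.42 [0.4782 0.2416 0.1674] w 0.037 gf 60.0 ft [0.1 1.3 3.2]
lift 4.57 [0.4778 0.2414 0.2394] w 0.0368 gf 60.1 ft [ 0.3 -0.1 -2.6]
```

View pics/lift.png

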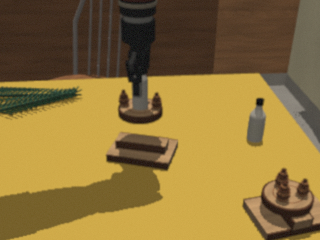

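The decoration hangs upright at crop (140,105). Both boards stayed in place, with the narrow one on the wide one at (142,145).

Run:
```python
from h import *
x,y=.49,0.0
robot.line_to([x,y,.24],vel=.15); robot.line_to([x,y,.14],vel=.1); robot.pause(.2); st("near")
print(robot.line_to([x,y,.120],vel=.02,guard=3)); st("touch")
robot.set_gripper(0.06); robot.pause(.2); robot.set_gripper(.085); st("open")
robot.line_to([x,y,.27],vel=.15); 
robot.move_pose([.40,-.12,.32],[180,0,161]); st()
t=robot.grab_frame("top"); s=robot.grab_frame("side"); cv2.imwrite("pics/top1.png",t); cv2.imwrite("pics/side1.png",s)
z=np.hstack([cv2.resize(t[190:315,150:275],(400,400),interpolation=3),cv2.resize(s[130:290,180:340],(400,400),interpolation=3)])
cv2.imwrite("pics/crop1.png",z)
```

```text
near 7.72 [ 4.903e-01 -1.000e-04  1.406e-01] w 0.0368 gf 60.1 ft [ 0.2 -0.1 -1.5]
True
touch 8.44 [4.899e-01 1.000e-04 1.254e-01] w 0.0371 gf 60.5 ft [-0.3  2.6  4.7]
open 9.37 [4.892e-01 3.000e-04 1.246e-01] w 0.0848 gf 0.0 ft [ 0.4 -0.1 -1.1]
 11.16 [ 0.4    -0.12    0.3194] w 0.085 gf 0.0 ft [-0.  -0.   0.3]
```

View pics/crop1.png

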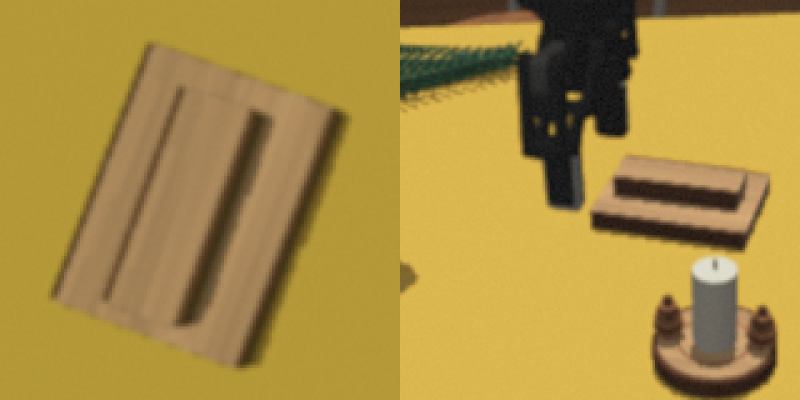

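The board is now bare. The narrow board's top corners are at crop (180,87), (252,108), (182,323) and (105,300), and the decoration stands upright at crop (715,330). Next I'll locate the narrow board and grip it.

```bash
cat > mid.py <<'E'
from h import *
T=lambda x,y:((x+.5)/3.2-.5+150,(y+.5)/3.2-.5+190)
M=[onz("top",T(*p),.042) for p in[(179,87),(252,108),(182,324),(104,300)]]
print(np.round(M,4),[np.linalg.norm(M[i]-M[i-1]).round(4) for i in range(4)])
d=M[3]-M[0]+M[2]-M[1]; psi=np.degrees(np.arctan2(d[1],d[0])); c=np.mean(M,0); print("mid",c,psi)
C=[onz("top",T(*p),.02) for p in[(150,43),(335,107),(240,366),(53,297)]];b=np.mean(C,0);print("bottom",b)
assert np.linalg.norm(c-b)<.012 and abs(psi-159.5)<4
E
python3 - <<'E'
from mid import *
R=[180,0,psi]; x,y=c
robot.move_pose([x,y,.22],R)
print(robot.line_to([x,y,.12],vel=.12,guard=8)); print(robot.line_to([x,y,.0965],vel=.03,guard=4)); st("down")
cv2.imwrite("pics/g.png",cv2.resize(robot.grab_frame("side")[100:260,220:380],(480,480)))
E
```

```text
[[0.5472 0.2438]
 [0.5344 0.2021]
 [0.4136 0.2414]
 [0.4276 0.2856]] [np.float64(0.1266), np.float64(0.0436), np.float64(0.127), np.float64(0.0464)]
mid [0.48069099 0.2432298 ] 161.3602803646538
bottom [0.48253546 0.24124435]
False
False
down 14.61 [0.4808 0.2433 0.0967] w 0.0852 gf 0.0 ft [-0.2  0.5 -0.7]
```

View pics/g.png

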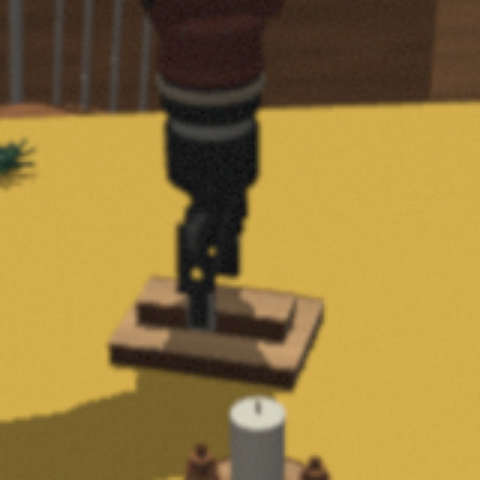

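The fingers straddle the narrow board near (200,315), just above the wide board. Closing and moving it to the mat.

Run:
```python
from mid import *
x,y=c; mx,my=.525,-.248
robot.set_gripper(.035); st("grip"); assert .04<robot.observe()["gripper_width"]<.055
robot.line_to([x,y,.105],vel=.04); robot.line_to([x,y,.28],vel=.15); st("lift"); assert robot.observe()["gripper_width"]>.04
robot.line_to([mx,my,.28],vel=.2); robot.line_to([mx,my,.095],vel=.12); robot.pause(.2)
print(robot.line_to([mx,my,.076],vel=.02,guard=3)); st("touch")
robot.set_gripper(.06); robot.pause(.2); robot.set_gripper(.085); st("open")
robot.line_to([mx,my,.25],vel=.15); robot.move_pose([.40,-.2,.33],[180,0,161]); st()
t=robot.grab_frame("top"); s=robot.grab_frame("side"); cv2.imwrite("pics/top2.png",t); cv2.imwrite("pics/side2.png",s)
cv2.imwrite("pics/crop2.png",np.vstack([cv2.resize(t[150:320,150:560],(780,323)),cv2.resize(s[130:300,150:560],(640,265))[:, :640] if 0 else cv2.copyMakeBorder(cv2.resize(s[140:440,220:640],(364,260)),0,0,0,416,0)]))
```

```text
[[0.5472 0.2438]
 [0.5344 0.2021]
 [0.4136 0.2414]
 [0.4276 0.2856]] [np.float64(0.1266), np.float64(0.0436), np.float64(0.127), np.float64(0.0464)]
mid [0.48069099 0.2432298 ] 161.3602803646538
bottom [0.48253546 0.24124435]
grip 15.1 [0.4811 0.2433 0.097 ] w 0.0468 gf 62.8 ft [-2.1 -0.1  4.8]
lift 16.78 [0.4803 0.2431 0.2789] w 0.0466 gf 62.2 ft [-0.  -0.3 -1.6]
True
touch 22.01 [ 0.5249 -0.2479  0.08  ] w 0.0467 gf 62.9 ft [-1.  -0.1  4.2]
open 22.87 [ 0.5244 -0.2475  0.0793] w 0.0848 gf 0.0 ft [ 0.1 -0.1 -0.3]
 24.82 [ 0.4003 -0.2003  0.3295] w 0.0851 gf 0.0 ft [ 1.1 -0.3 -0.6]
```

View pics/crop2.png

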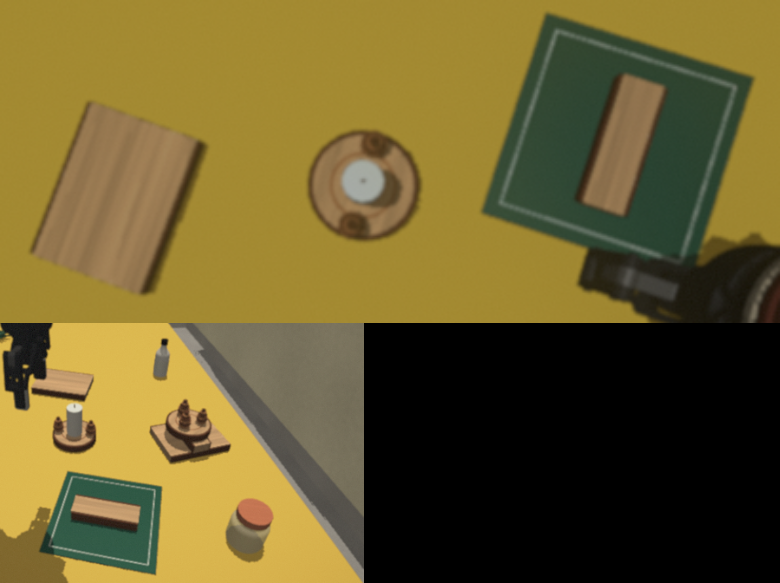

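Top view: the wide board is bare at crop (115,195), the decoration stands upright at (363,183), and the narrow board lies flat in the mat's middle at (625,145). Now I'll measure the wide board and the candle, then put the decoration back.

Run:
```python
from h import *
im=cv2.imread("pics/top2.png"); hsv=cv2.cvtColor(cv2.GaussianBlur(im,(3,3),0),cv2.COLOR_BGR2HSV)
def comp(m,box):
    k=np.zeros_like(m);x0,y0,x1,y1=box;k[y0:y1,x0:x1]=m[y0:y1,x0:x1]
    return max(cv2.findContours(k,cv2.RETR_EXTERNAL,cv2.CHAIN_APPROX_NONE)[0],key=cv2.contourArea)
c=comp(cv2.inRange(hsv,(8,60,105),(20,155,255)),(140,180,280,325))
r=cv2.minAreaRect(np.array([onz("top",p[0],.02) for p in c],np.float32)); print("bottom",r)
c=comp(cv2.inRange(hsv,(0,0,100),(180,80,255)),(310,210,370,285)); (px,py),rr=cv2.minEnclosingCircle(c); k=onz("top",(px,py),.093); print("candle",k,rr)
b=np.array(r[0]); assert np.linalg.norm(b-[.4825,.2412])<.006
x,y=.4895,.0002; assert np.linalg.norm(k-[x,y])<.006
R=[180,0,161]
robot.move_pose([x,y,.25],R); print(robot.line_to([x,y,.125],vel=.1,guard=8)); robot.set_gripper(.03); st("grip")
assert .033<robot.observe()["gripper_width"]<.042
robot.line_to([x,y,.133],vel=.04); robot.line_to([x,y,.22],vel=.12); st("lift")
X,Y=(b+[.4825,.2412])/2; print(X,Y)
robot.line_to([X,Y,.22],vel=.15); robot.line_to([X,Y,.160],vel=.1); robot.pause(.2)
print(robot.line_to([X,Y,.140],vel=.02,guard=3)); st("touch")
robot.set_gripper(.06); robot.pause(.2); robot.set_gripper(.085); st("open")
robot.line_to([X,Y,.28],vel=.15); robot.move_pose([.40,-.0,.35],R); robot.pause(.3); st()
t=robot.grab_frame("top"); s=robot.grab_frame("side"); cv2.imwrite("pics/top3.png",t)
cv2.imwrite("pics/crop3.png",np.hstack([cv2.resize(t[190:315,150:275],(390,390),interpolation=3),cv2.resize(s[150:240,245:335],(390,390),interpolation=3)]))
hsv=cv2.cvtColor(t,cv2.COLOR_BGR2HSV);c=comp(cv2.inRange(hsv,(0,0,110),(180,75,255)),(150,230,240,280));(px,py),rr=cv2.minEnclosingCircle(c);print("candle",onz("top",(px,py),.113),rr)
```

```text
bottom ((0.4820759892463684, 0.24288155138492584), (0.114898182451725, 0.15961050987243652), 69.16603088378906)
candle [4.88649867e-01 2.57125856e-04] 11.903887748718262
False
grip 27.75 [4.897e-01 2.000e-04 1.254e-01] w 0.037 gf 59.9 ft [0.4 1.4 4. ]
lift 28.98 [4.892e-01 3.000e-04 2.191e-01] w 0.037 gf 60.2 ft [ 0.  -0.7 -1.8]
0.48228799462318417 0.2420407756924629
True
touch 32.41 [0.4822 0.242  0.1454] w 0.0371 gf 60.7 ft [0.  0.2 4.9]
open 33.33 [0.4815 0.2419 0.1445] w 0.0852 gf 0.0 ft [-0.1 -0.5  0.3]
 35.72 [0.4001 0.0005 0.3497] w 0.0853 gf 0.0 ft [-0.7  0.2  0.3]Traceback (most recent call last):
  File "<stdin>", line 22, in <module>
  File "<stdin>", line 5, in comp
ValueError: max() iterable argument is empty
```

View pics/crop3.png

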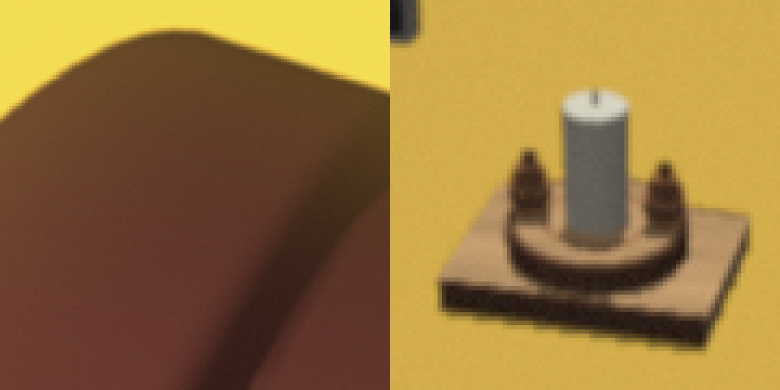

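The side view shows the decoration upright in the centre of the wide board, at crop (597,250). The board's near corner, at (438,282), is where it was at the start. The arm hides the stack in the top view, but it touched down at the expected height (0.1454) and let go cleanly, so I'm handing in.

```bash
python3 -c "
from plant import robot
print(robot.job_done())"
```

```text
the job is handed in; nothing more can be done
None
```

I handed the job in: the narrow board lies flat in the middle of the mat, and the decoration is back upright on the centre of the wide board, which did not visibly move; no verdict came back.

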